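Butt the spare amplifier into the row on the sloped rail

ROBOT

A 7-joint arm with a two-finger parallel gripper is mounted at the origin on a cart in front of the work surface, level with it; the furniture and walls round the work are solid. World frame = base frame: x ahead of the robot, y to its left, z up, the work surface at z = 0. Lengths are in m, angles in rad, forces in N, time in s.
With the tool pointing down it reaches from about 0.4 to 0.9 m from the base axis. Payload 5.6 kg.
Tool frame: the origin (TCP) lies midway between the tips of the shut fingers; the grasp point (between the pads) lies 19 mm behind it; z points along the fingers, y is the line along which they close (so a half turn about z gives the same grasp; the last joint's range is limited). The gripper opens to 92 mm and grips with 3 to 60 N. Pads are 20 mm wide; open, the fingers measure 128 mm over their backs; the gripper's body (75 mm by 189 mm) begins 69 mm behind the grasp point.
Start: joints at [1.21, 0.468, -0.012, 1.603, 0.006, 1.071, -0.056], TCP at [0.203, -0.617, 0.215] pointing down, gripper open.
Joint ranges: [-2.53, 2.53], [-0.31, 2.02], [-1.57, 1.55], [0.28, 2.44], [-1.29, 4.43], [0.15, 1.84], [-2.92, 2.92]. Speed limits (rad/s): [2.57, 2.57, 3.14, 3.14, 3.14, 3.14, 3.14].

INTERFACE

Orientations are given as a 3x3 rotation matrix whose columns are the frame's x, y, z axes.
In Python, from station import env, effector, solver, viewer, workorder, search_frame, tip_of gives the robot as it stands. Calls block until the motion is done:
- env.reach(position, orientation): joint-space move of the TCP to a pose.
- env.movel(position, frame=None, rate=0.15): straight line of the TCP; frame=None keeps the orientation; rate is the mean speed in m/s.
- env.goto_joints(angles): joint-space move.
- effector.release() and effector.grasp(squeeze=None): open the fingers fully, or close them until they stop; squeeze is the grip in N (None keeps the last).
- env.pause(seconds).
- solver.inverse_kinematics(position, orientation): joint angles nearest the present ones, or None.
- env.sense(): the state.
- viewer.read_camera(name): name is "scene" or "top" or "wrist"; returns (picture, depth): 480x640x3 uint8, red, green, blue; 480x640 float32, m along the optical axis (not along the pixel's ray), 0 where there is no reading.
- viewer.camera_info(name): a dict with "intrinsics" (3x3 intrinsics, pixels), "eye" and "rotation" of the camera in the world; the wrist camera has in their place "T_tool_cam" (4x4, takes a point from camera to tool coordinates, whose origin is the TCP and whose axes are the flange's). Camera axes: x right, y up, looking along -z (the intrinsics and any distortion apply to the point x, -y, -z); pixel columns grow to the right and rows downward; lengths in m; the calibration is good to about 2 mm. A picture is of the moment at which its call begins: read the wrist's pose just before it. camera_info takes no time and is no camera call.
A pose or a line that the arm cannot do raises env.PlanningError and nothing moves.
- workorder.finish_job(): hands the job in; it is judged then, once.
Trained networks look in the newest picture that a camera, given by its name, has taken for a name from the list of things; names that differ only in an ending like _2 or _b are one class to them, and where a whole thing is asked for, a point or a joint stands for the part that bears it (a point fixed in the world has none). Each returns a list of dicts, best first, with "score" (0 to 1); they miss things now and then, are a little off and sometimes report something else, mostly with a low value. They report only what shows in the picture. A call takes as long as a camera call. They do not tell look-alikes from the thing itself.
- search_frame(camera, name): "at" ([x, y, z] in m, in world coordinates, good to about 4 mm: the middle of the surface that is visible of it).
- tip_of(camera, name): "at" ([x, y, z] in m, in world coordinates, good to about 4 mm: a listed point, or the origin of a listed thing).
The state is a dict: "t": time; "joint_positions": joint angles; "joint_velocities": joint speeds; "tau": joint torques, N m; "ee_pos": TCP position; "tcp_rot": TCP orientation; "wrist_force": force on the tool from outside, world axes, zero at the start; "moment": the same for the moment, N m; "gripper_width": finger opening in m; "grasp_force": force on a finger pad.
Only numpy, scipy, OpenCV 4.12 (cv2) and the standard library are available. Lean on these libraries where they do the work, as an engineer would, in place of code of your own. Each camera call takes 0.05 s, during which the arm holds its last target. There are 200 camera calls.

TASK

Hang the loose blue-nosed amplifier module on the rail of the sloped rack, the same way up as the modules already there (orange latch at the foot), and butt it flush against the blue-nosed module at the end of the row. Then slide the black end clamp along the rail up against the module's other side so that the row is closed without gaps, and leave the screwdriver and the sample box where they are.

Things in the scene. Friction and masses are not known exactly. Their poses are not given: they have to be found in the camera images.
- module: Loose amplifier, white body 90x36x44 mm (x,y,z) with blue nose on top: x -22.5 to 22.5, z 44 to 66, full width, best gripped by its x faces. 0.18 kg. Starts on its back, nose up. Origin: centre of its back; z out through nose, +x its top, -x its foot with orange latch. Rail recess across the back: x -24 to +18.5 mm, 8.5 deep; the shoulder at +18.5 is the hook for the rail's upper edge.
- neighbour: Last module of the row, fixed on the rail, same kind, size and frame as the loose one: origin at the centre of its back, z square to the plate (30 degrees from vertical, towards the robot), x up the slope, y along the rail. The row goes on at +y; its -y side is free. A module hung flush beside it has its origin at (0, -36, 0) mm in this frame, axes parallel, its back on the plate.
- rack: Rack, fixed: aluminium plate 120x300x4 mm sloped 30 degrees, lower edge to the robot, upper edge 88 mm high. Origin on the bench under the plate's centre; x horizontal, away from the robot; y along the rail; z up. Centre of the plate's face at (0, 0, 58) mm. A steel rail runs along y over the plate's middle, 300 mm long, 35 mm wide up the slope, 7.5 mm high off the plate.
- end_clamp (a joint): The sliding end clamp on the rail's right part: metres slid along the rail's +y (towards the row) from its stop at the rail's right end. Stiff: it takes about 3 N to slide and stays where it is left.
- clamp_face (a point): Centre of the end clamp's face towards the row, 25 mm off the plate. The clamp is a black block 52 mm up the slope, 16 mm along the rail, its top 48 mm off the plate.
- clamp_back (a point): Centre of the end clamp's outer face (away from the row), 25 mm off the plate: push here towards +y of the rack.
- module_latch (a point): The orange foot latch of the loose module, at (-46.5, 0, 4) mm in its frame.
- screwdriver: Bystander: a blue-handled screwdriver 138 mm long lying on the bench in front of the rack, about 21 mm high. Origin under its middle. Leave it alone.
- box: Bystander: a white cardboard sample box 60 x 90 x 45 mm standing behind the rack. Origin under its middle. Leave it alone.
There are look-alikes about, which are no part of the job. Leave any yellow look-alike of the module alone.

How it is judged:
At the end, for the whole second after the job is handed in: The module sits on the rail, back on the plate (3 mm), latch down the slope, parallel to its neighbour (3.4 degrees), gap to it under 2.5 mm; the end clamp's face is within 2.8 mm of the module's other side; all at rest and let go (y of module in the frame of neighbour between -0.0385 and -0.034 m and x of module in the frame of neighbour between -0.006 and 0.009 m and z of module in the frame of neighbour between -0.003 and 0.003 m and angle between the z axis of module and the z axis of neighbour, either way round below 0.06 rad and angle between the y axis of module and the y axis of neighbour, either way round below 0.06 rad and x of module_latch in the frame of neighbour below -0.03 m and y of clamp_face in the frame of module between -0.0208 and -0.015 m and linear speed of module below 0.02 m/s); the robot touches nothing.
It fails at once if the screwdriver is moved by more than 30 mm (distance of screwdriver from where it was at the start of the episode above 0.03 m).
It fails at once if the sample box is moved by more than 30 mm (distance of box from where it was at the start of the episode above 0.03 m).
It also fails if it takes over 48 s, if anything falls off the work surface, if the arm or the gripper's body presses on something with over 40 N, if the wrist force passes 120 N, or if a joint passes its speed limit or range.

## Working session

There is one attempt and no reset: what is moved stays moved. The work goes in short steps, each a Python script; the robot and the scene stay as the last script left them, time stands still between calls to the robot, and variables do not carry over. Pictures are saved under pics/ and viewed, at most 10 in all, crops included, and the job is handed in when it is done.

```bash
ls; mkdir -p pics; python3 - <<'E'
from station import *
import cv2,numpy as np
for c in ("scene","top"):
    p,d=viewer.read_camera(c); cv2.imwrite(f"pics/{c}0.png",p[:,:,::-1]); np.save(f"pics/{c}0.npy",d)
    i=viewer.camera_info(c); print(c,i)
    for n in ("module","neighbour","rack","clamp_face","clamp_back","module_latch","screwdriver","box"):
        for f in (tip_of,):
            print(n,[(np.round(r["at"],3).tolist(),round(r["score"],2)) for r in f(c,n)])
print(env.sense()["t"])
E
```

```text
pics
scene {'intrinsics': array([[457.93275599,   0.        , 319.0419202 ],
       [  0.        , 457.93275599, 237.41527697],
       [  0.        ,   0.        ,   1.        ]]), 'eye': array([0.0826485 , 0.52897629, 0.59516959]), 'rotation': array([[-0.78503672,  0.33752894, -0.51941464],
       [-0.61926031, -0.44833248,  0.64460427],
       [-0.01529786,  0.82769089,  0.56097573]])}
module [([0.382, -0.309, -0.001], 0.92), ([0.426, -0.174, -0.002], 0.83)]
neighbour [([0.542, 0.16, 0.057], 0.81)]
rack [([0.547, 0.151, -0.004], 0.73)]
clamp_face [([0.553, 0.037, 0.079], 0.76)]
clamp_back [([0.56, 0.021, 0.078], 0.89)]
module_latch [([0.353, -0.341, 0.004], 0.68), ([0.378, -0.186, 0.006], 0.65)]
screwdriver [([0.361, 0.075, 0.003], 0.88), ([0.559, 0.02, 0.082], 0.21)]
box [([0.734, 0.192, -0.004], 0.71)]
top {'intrinsics': array([[567.126036  ,   0.        , 322.25835444],
       [  0.        , 567.126036  , 239.09497492],
       [  0.        ,   0.        ,   1.        ]]), 'eye': array([ 0.36186332, -0.04030199,  1.16836402]), 'rotation': array([[ 0.01783503,  0.98404474, -0.17702504],
       [-0.99983886,  0.01719144, -0.00516884],
       [-0.00204305,  0.1770887 ,  0.98419277]])}
module [([0.387, -0.308, 0.001], 0.81), ([0.423, -0.169, 0.002], 0.72)]
neighbour [([0.535, 0.161, 0.064], 0.94)]
rack [([0.544, 0.146, 0.0], 0.83)]
clamp_face [([0.557, 0.036, 0.083], 0.82)]
clamp_back [([0.561, 0.019, 0.076], 0.69)]
module_latch [([0.38, -0.185, 0.004], 0.68), ([0.353, -0.338, 0.002], 0.62)]
screwdriver [([0.358, 0.086, -0.001], 0.68)]
box [([0.425, -0.172, -0.003], 0.74), ([0.536, 0.157, 0.061], 0.73), ([0.734, 0.193, 0.002], 0.63)]
0.9
```

View pics/scene0.png

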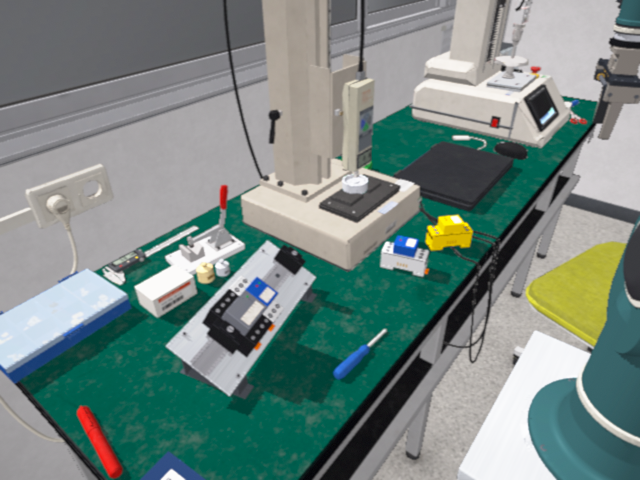

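View pics/top0.png

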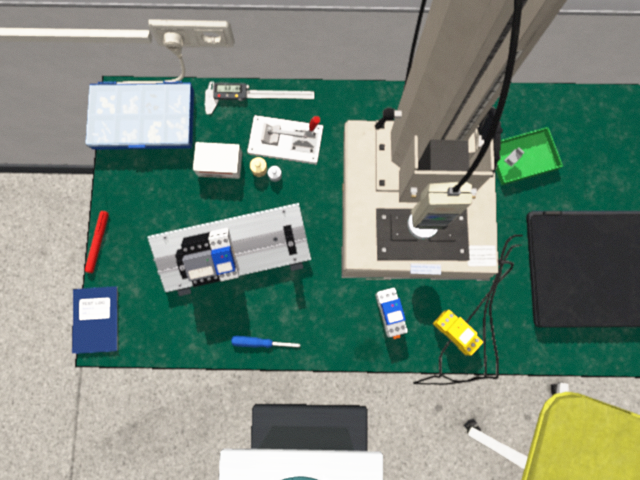

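Candidates at top: the white/blue-nosed module at (393,313), which matches the description; the yellow look-alike at (458,333); and the modules already in the row at about (222,253). I choose (393,313). Next I check it in a crop and measure it.

```bash
cat > h.py <<'E'
import cv2,numpy as np
def cloud(d,i,T=None):
    K=i["intrinsics"]; v,u=np.mgrid[:480,:640]
    P=np.stack([(u-K[0,2])/K[0,0]*d,-(v-K[1,2])/K[1,1]*d,-d],-1)
    if T is not None: return P@T[:3,:3].T+T[:3,3]
    return P@i["rotation"].T+i["eye"]
def blue(p):
    h=cv2.cvtColor(p,cv2.COLOR_RGB2HSV); return cv2.inRange(h,(104,130,60),(125,255,255))>0
E
python3 - <<'E'
from h import *; from station import viewer
out=[]
for c,boxes in (("top",{"mod":(375,285,415,345),"nei":(195,225,240,285),"rackr":(235,200,312,275)}),):
    p=cv2.imread(f"pics/{c}0.png")[:,:,::-1].copy(); d=np.load(f"pics/{c}0.npy"); P=cloud(d,viewer.camera_info(c))
    B=blue(p)
    for n in ("mod","nei"):
        a,b,e,f=boxes[n]; m=np.zeros_like(B); m[b:f,a:e]=B[b:f,a:e]; m&=d>0
        q=P[m]; print(n,m.sum(),q.mean(0),np.percentile(q[:,2],[5,50,95]))
        if n=="mod":
            q=q[q[:,2]>.058]; r=cv2.minAreaRect(q[:,:2].astype(np.float32)*1000); print(r)
    # plate plane
    a,b,e,f=boxes["rackr"]; q=P[b:f,a:e].reshape(-1,3); q=q[(q[:,2]>.035)&(q[:,2]<.1)]
    rng=np.random.default_rng(0);best=0
    for _ in range(300):
        s=q[rng.choice(len(q),3,False)]; n=np.cross(s[1]-s[0],s[2]-s[0]); 
        if np.linalg.norm(n)<1e-6: continue
        n/=np.linalg.norm(n); k=abs((q-s[0])@n)<.002
        if k.sum()>best: best=k.sum();K=k
    qq=q[K]; w,V=np.linalg.eigh(np.cov(qq.T)); n=V[:,0]*np.sign(V[2,0]); print("plate",best,len(q),qq.mean(0),n,"tilt",np.degrees(np.arccos(n[2])),"yaw",np.degrees(np.arctan2(-n[1],-n[0])))
    # height map of the stand region
    for x in np.arange(.36,.66,.04): print(round(x,2),[ (lambda z: round(float(z.max()),2) if len(z) else None)(P[...,2][(abs(P[...,0]-x)<.02)&(abs(P[...,1]-y)<.02)&(d>0)]) for y in np.arange(-.4,.1,.04)])
    cv2.imwrite("pics/crop.png",cv2.resize(np.hstack([p[270:370,340:500],p[200:300,140:320]])[:,:,::-1],None,fx=2.3,fy=2.3))
E
```

```text
mod 262 [ 0.42562432 -0.17217413  0.06408826] [0.05771969 0.06555972 0.06918275]
((420.9295349121094, -174.38327026367188), (41.99848175048828, 36.66334915161133), 15.169754028320312)
nei 334 [0.51362673 0.15226175 0.11741966] [0.10555788 0.11809599 0.12579277]
plate 1842 3492 [0.56545142 0.07310882 0.06267551] [-0.47964815 -0.12477008  0.86854481] tilt 29.71002560967234 yaw 14.581104251725918
0.36 [0.01, 0.05, 0.07, 0.07, 0.01, 0.05, 0.05, 0.01, 0.01, 0.01, 0.01, 0.01, 0.02]
0.4 [0.01, 0.01, 0.07, 0.07, 0.01, 0.07, 0.07, 0.01, 0.01, 0.01, 0.01, 0.01, 0.01]
0.44 [0.01, 0.01, 0.01, 0.05, 0.01, 0.07, 0.07, 0.01, 0.01, 0.01, 0.01, 0.01, 0.01]
0.48 [0.02, 0.09, 0.09, 0.09, 0.1, 0.09, 0.09, 0.09, 0.09, 0.01, 0.01, 0.01, 0.03]
0.52 [0.05, 0.1, 0.11, 0.11, 0.11, 0.11, 0.11, 0.1, 0.09, 0.01, 0.1, 0.1, 0.06]
0.56 [0.02, 0.09, 0.11, 0.12, 0.51, 0.35, 0.12, 0.1, 0.09, 0.01, 0.1, 0.11, 0.08]
0.6 [0.01, 0.09, 0.11, 0.38, 0.65, 0.65, 0.38, 0.11, 0.09, 0.01, 0.09, 0.09, 0.09]
0.64 [0.01, 0.09, 0.2, 0.38, 0.65, 0.7, 0.38, 0.11, 0.09, 0.01, 0.09, 0.09, 0.01]
```

View pics/crop.png

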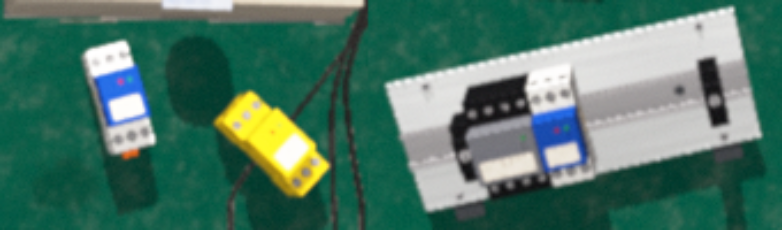

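The crop shows the white, blue-nosed module with its orange latch towards the robot at crop (130,153). The yellow one is to its right, and the row's blue-nosed end module is at (558,135) with the black clamp at (712,95). Next I check IK and the wrist camera mount, then take closer looks.

```bash
cat >> h.py <<'E'
def Rz(a): c,s=np.cos(a),np.sin(a); return np.array([[c,-s,0],[s,c,0],[0,0,1]])
def Ry(a): c,s=np.cos(a),np.sin(a); return np.array([[c,0,s],[0,1,0],[-s,0,c]])
def tool(F,s=1):
    "tool frame for object frame F (cols x,y,z): tool z=-z, tool y=s*x"
    y=s*F[:,0]; z=-F[:,2]; return np.stack([np.cross(y,z),y,z],1)
def rackF(yaw): return Rz(yaw)@Ry(-np.pi/6)
def wristcloud(env,viewer):
    s=env.sense(); i=viewer.camera_info("wrist"); T=np.eye(4); T[:3,:3]=s["tcp_rot"]; T[:3,3]=s["ee_pos"]
    p,d=viewer.read_camera("wrist"); return p,d,cloud(d,i,T@i["T_tool_cam"])
E
python3 - <<'E'
from h import *; from station import *
print(env.sense()["tcp_rot"].round(2) if hasattr(env.sense()["tcp_rot"],'round') else env.sense()["tcp_rot"]); print(viewer.camera_info("wrist"))
y=np.radians(15)
F=rackF(y); 
for s in (1,-1):
    print(s,"pick",[np.round(solver.inverse_kinematics([.425,-.173,z],tool(Rz(y),s)),2) if solver.inverse_kinematics([.425,-.173,z],tool(Rz(y),s)) is not None else None for z in (.25,.048)])
    for h in (.046,.15,.2):
        pos=np.array([.55,.12,.06])+F[:,2]*h
        print("place",h,solver.inverse_kinematics(pos,tool(F,s)))
E
```

```text
[[ 0.95  0.31 -0.  ]
 [ 0.31 -0.95 -0.  ]
 [-0.    0.   -1.  ]]
{'intrinsics': array([[348.49108118,   0.        , 313.73859294],
       [  0.        , 348.49108118, 239.07232173],
       [  0.        ,   0.        ,   1.        ]]), 'T_tool_cam': array([[ 8.20653097e-04,  9.68277264e-01,  2.49876905e-01,
         7.08641715e-02],
       [ 9.99999387e-01, -6.08847429e-04, -9.24933305e-04,
         4.48298966e-04],
       [-7.43454979e-04,  2.49877510e-01, -9.68277170e-01,
        -1.69823785e-01],
       [ 0.00000000e+00,  0.00000000e+00,  0.00000000e+00,
         1.00000000e+00]])}
1 pick [array([ 0.83,  0.15, -0.56,  1.98,  0.09,  1.04,  0.49]), array([ 0.73,  0.48, -0.49,  2.15,  0.39,  0.6 ,  0.22])]
place 0.046 [ 0.49081136  0.46266228 -0.87929388  2.31394781  1.67637296  0.33971281
 -1.56194524]
place 0.15 [ 0.60170019  0.0802957  -0.88671033  2.35363532  0.29796362  0.22195657
 -0.27865155]
place 0.2 [ 1.17153688 -0.23033853 -1.24217699  2.33949736 -0.72434616  0.44267676
  0.73649075]
-1 pick [array([ 0.41,  0.11, -0.11,  2.01,  0.01,  1.03, -2.58]), array([ 0.24,  0.42,  0.09,  2.18, -0.07,  0.55, -2.5 ])]
place 0.046 [ 0.49081136  0.46266228 -0.87929388  2.31394781  1.67637296  0.33971281
  1.57964741]
place 0.15 None
place 0.2 [ 0.86304564 -0.13714937 -1.02261883  2.34526186 -0.43574992  0.37298
 -2.69904101]
```

```bash
python3 - <<'E'
from h import *; from station import *
y=np.radians(15)
R=tool(Rz(y),1)
env.reach([.27,-.40,.26],R)
env.reach([.40,-.18,.17],R)
p,d,P=wristcloud(env,viewer); cv2.imwrite("pics/w1.png",p[:,:,::-1]); np.savez("pics/w1.npz",d=d,P=P)
print("latch",[(np.round(r["at"],3).tolist(),round(r["score"],2)) for r in tip_of("wrist","module_latch")], "mod",[(np.round(r["at"],3).tolist(),round(r["score"],2)) for r in tip_of("wrist","module")])
env.reach([.48,.07,.22],R)
p,d,P=wristcloud(env,viewer); cv2.imwrite("pics/w2.png",p[:,:,::-1]); np.savez("pics/w2.npz",d=d,P=P)
for n in ("neighbour","clamp_face","clamp_back","rack"): print(n,[(np.round(r["at"],3).tolist(),round(r["score"],2)) for r in tip_of("wrist",n)])
s=env.sense();print(s["t"],s["joint_positions"])
a,b=cv2.imread("pics/w1.png"),cv2.imread("pics/w2.png"); cv2.imwrite("pics/w12.png",cv2.resize(np.vstack([a,b]),None,fx=.62,fy=.62))
E
```

```text
latch [([0.379, -0.189, 0.004], 0.82), ([0.358, -0.344, 0.001], 0.61)] mod [([0.385, -0.307, 0.001], 0.98), ([0.424, -0.169, -0.008], 0.6)]
neighbour [([0.539, 0.16, 0.056], 0.72)]
clamp_face [([0.558, 0.04, 0.081], 0.79)]
clamp_back [([0.563, 0.021, 0.081], 0.7)]
rack [([0.547, 0.15, -0.001], 0.6)]
4.4667 [ 0.45430291  0.27916998 -0.76812208  1.95225691  0.23000238  0.99877421
 -0.16078391]
```

View pics/w12.png

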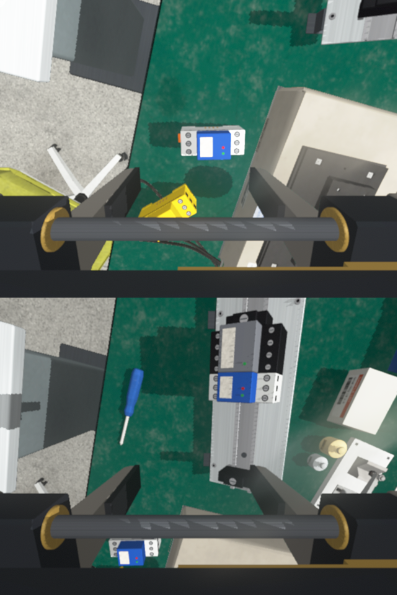

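The top half shows the module at about (343,232) in w1, latch left at (290,218). The bottom half shows the neighbour's blue nose at about (382,144) in w2, with the clamp at (380,290). Now I fit poses.

```bash
python3 - <<'E'
from h import *
# module
P=np.load("pics/w1.npz")["P"]; q=P.reshape(-1,3)
k=(np.hypot(q[:,0]-.425,q[:,1]+.173)<.065)&(q[:,2]>.02)&(q[:,2]<.08); q=q[k]
for lo,hi in ((.036,.05),(.058,.075),(.03,.075)):
    a=q[(q[:,2]>lo)&(q[:,2]<hi)]; r=cv2.minAreaRect((a[:,:2]*1000).astype(np.float32)); print(lo,len(a),np.median(a[:,2]),r)
# rack
z=np.load("pics/w2.npz"); P=z["P"]; p=cv2.imread("pics/w2.png")[:,:,::-1].copy(); q=P.reshape(-1,3); col=p.reshape(-1,3)
k=(abs(q[:,0]-.55)<.13)&(abs(q[:,1]-.15)<.2)&(q[:,2]>.02)&(q[:,2]<.16); q=q[k]; B=blue(p).reshape(-1)[k]
n=rackF(np.radians(13))[:,2]; 
rng=np.random.default_rng(0);best=0
for _ in range(800):
    s=q[rng.choice(len(q),3,False)]; m=np.cross(s[1]-s[0],s[2]-s[0]); l=np.linalg.norm(m)
    if l<1e-6: continue
    m/=l; m*=np.sign(m[2])
    if m@n<.96: continue
    kk=abs((q-s[0])@m)<.002
    if kk.sum()>best: best=kk.sum(); K=kk
c=q[K].mean(0); w,V=np.linalg.eigh(np.cov(q[K].T)); m=V[:,0]*np.sign(V[2,0]); print("plate",best,c,m,np.degrees(np.arccos(m[2])),"yaw",np.degrees(np.arctan2(-m[1],-m[0])))
# in-plane
h=(q-c)@m; print("hist",np.histogram(h,np.arange(-.01,.08,.004)))
xa=np.array([-m[0],-m[1],0]); 
ex=np.array([m[2],0,0]); ex=Rz(np.arctan2(-m[1],-m[0]))[:,0]; ex=ex-ex@m*m; ex/=np.linalg.norm(ex); ey=np.cross(m,ex)
U=np.stack([(q-c)@ex,(q-c)@ey],1)*1000
for nm,s in (("plate",abs(h)<.003),("nose",(B)&(h>.05)),("nosetop",(h>.06)&(h<.072))):
    r=cv2.minAreaRect(U[s].astype(np.float32)); print(nm,s.sum(),r,np.median(h[s]),U[s].min(0),U[s].max(0))
s=B&(h>.06); t=U[s]; print("blue top centroid xyz", q[s].mean(0), np.percentile(t,[2,98],axis=0))
s=(h>.03)&(h<.055)&(U[:,1]<U[B][:,1].min()-40); print("clamp",s.sum(),cv2.minAreaRect(U[s].astype(np.float32)),np.median(h[s]))
s=abs(h)<.003; 
# lower / upper plate edge lines
for sg in (1,-1):
    e=[]
    for y0 in np.arange(np.percentile(U[s,1],5),np.percentile(U[s,1],95),8):
        j=s&(abs(U[:,1]-y0)<4)
        if j.sum()>20: e.append((y0,sg*np.percentile(sg*U[j,0],99)))
    e=np.array(e); f=np.polyfit(e[:,0],e[:,1],1); print("edge",sg,f, np.degrees(np.arctan(f[0])),np.abs(e[:,1]-np.polyval(f,e[:,0])).max())
print("ex",ex,"ey",ey)
E
```

```text
0.036 2086 0.04384037666125029 ((424.8042907714844, -174.18951416015625), (90.0445556640625, 36.34407043457031), 16.36947250366211)
0.058 2433 0.06592342068891732 ((424.9968566894531, -174.29736328125), (45.18217468261719, 36.39849853515625), 15.947808265686035)
0.03 4719 0.06356107804414307 ((424.8148498535156, -174.22010803222656), (90.04623413085938, 36.40642166137695), 16.359159469604492)
plate 18403 [0.55533104 0.14366904 0.06426795] [-0.48375411 -0.11768109  0.86725609] 29.858671612084777 yaw 13.672555932671393
hist (array([   20,   197, 18428,   980,  1772,   145,   173,   188,   192,
         169,   221,   265,   582,  6031,  1337,   178,   205,   188,
        4454,  3081,     0,     0]), array([-0.01 , -0.006, -0.002,  0.002,  0.006,  0.01 ,  0.014,  0.018,
        0.022,  0.026,  0.03 ,  0.034,  0.038,  0.042,  0.046,  0.05 ,
        0.054,  0.058,  0.062,  0.066,  0.07 ,  0.074,  0.078]))
plate 19201 ((-12.44509506225586, 0.2964019775390625), (120.6201171875, 290.7758483886719), 0.12720887362957) -4.356977457618107e-05 [ -73.02342703 -145.11268356] [ 47.90134285 145.553768
[... 164 characters left out ...]
] [ 9.42723482 36.23367083]
nosetop 7629 ((-13.538501739501953, 45.0423469543457), (45.67515563964844, 90.2462387084961), 0.14590592682361603) 0.06580801150748386 [-36.44980094  -0.12393863] [ 9.40391964 90.15825678]
blue top centroid xyz [0.51358388 0.15326082 0.11790597] [[-34.15888178   1.56766891]
 [  8.94442626  35.6545068 ]]
clamp 1107 ((-14.08694076538086, -112.35015106201172), (47.7928581237793, 16.765520095825195), 0.1760777235031128) 0.04507402566471492
edge 1 [-1.07093347e-03  4.72118978e+01] -0.06135994428235896 1.7760932007878694
edge -1 [  0.33229896 -34.16308346] 18.381593743171504 79.54300617055073
ex [0.84268018 0.20499571 0.4978623 ] ey [-0.23637276  0.97166245  0.        ]
```

Fits agree with the given sizes: 45x36 and 90x36 mm tops at 66 and 44 mm, tilt 29.9°. Module: (0.4248,-0.1742), yaw 16.2°; rack yaw 13.7°. Next I pick it up.

```bash
cat >> h.py <<'E'
C=np.array([0.55533104,0.14366904,0.06426795]); M=rackF(np.radians(13.67)); ZT=.048
def rp(x,y,h): "rack-plane coords (mm) -> world"; return C+M@np.array([x,y,h])/1000
def st(env,l=""):
    s=env.sense(); print(l,round(s["t"],2),"rack",(M.T@(np.array(s["ee_pos"])-C)*1000).round(1),"F",(M.T@np.array(s["wrist_force"])).round(1),"w",round(s["gripper_width"],4),round(float(np.max(s["grasp_force"])),1)); return s
E
python3 - <<'E'
from h import *; from station import *
R=tool(Rz(np.radians(16.2)),1); p=np.array([.4248,-.1742,0])
env.reach([.40,-.12,.2],R)
env.reach(p+[0,0,.12],R)
env.movel(p+[0,0,ZT],rate=.1)
st(env,"down"); effector.grasp(30); st(env,"grasp")
env.movel(p+[-.02,0,.17],rate=.15); st(env,"lift")
Rt=tool(M,1); q=None
for h in (110,90,70,50):
    j=solver.inverse_kinematics(rp(-9.75,-28,h+48),Rt); print(h,None if j is None else j.round(2))
E
```

```text
down 6.66 rack [-182.3 -278.2   87.1] F [ 0.3  0.3 -0.1] w 0.0917 0.0
grasp 7.42 rack [-183.1 -278.    86.9] F [-0.  -0.6  1.3] w 0.0447 30.0
lift 8.4 rack [-139.6 -273.   201.9] F [-1.7 -0.4 -1.4] w 0.0443 30.0
110 [ 0.76  0.08 -1.04  2.35  0.32  0.24 -0.31]
90 [ 0.57  0.13 -0.87  2.35  0.58  0.22 -0.57]
70 [ 0.36  0.17 -0.67  2.35  0.75  0.18 -0.75]
50 [ 0.35  0.23 -0.67  2.35  1.09  0.18 -1.08]
```

```bash
python3 - <<'E'
from h import *; from station import *
Rt=tool(M,1)
env.reach(rp(-9.75,-28,75+48),Rt); st(env,"hover")
env.movel(rp(-9.75,-28,14+48),rate=.05); st(env,"near")
p,d,P=wristcloud(env,viewer); cv2.imwrite("pics/w3.png",p[:,:,::-1])
for h in (10,8,6,5,4,3,2,1,0,-1):
    env.movel(rp(-9.75,-28,h+48),rate=.03); s=st(env,h)
    if (M.T@np.array(s["wrist_force"]))[2]>6: break
E
```

```text
hover 9.49 rack [-10.1 -28.7 122.7] F [-1.5  0.3 -1.1] w 0.0447 30.0
near 10.86 rack [ -9.7 -28.2  62. ] F [-0.4 -0.5 -0.3] w 0.0448 30.0
10 11.19 rack [ -9.8 -28.1  58.1] F [-0.6  0.6 -1.4] w 0.0447 30.0
8 11.44 rack [ -9.8 -28.   56.1] F [-1.2 -0.1 -0.5] w 0.0449 30.0
6 11.69 rack [ -9.8 -28.   54. ] F [-0.8  0.1 -2.6] w 0.0447 30.0
5 11.94 rack [ -9.7 -28.   53. ] F [-0.   0.3 -1.8] w 0.045 30.0
4 12.19 rack [ -9.8 -28.   52. ] F [-0.4  0.6 -0.8] w 0.0449 30.0
3 12.44 rack [ -9.8 -28.   51. ] F [-0.5 -0.4 -1.9] w 0.0447 30.0
2 12.69 rack [ -9.8 -28.   49.9] F [-0.7 -0.5 -1.5] w 0.0449 30.0
1 12.94 rack [ -9.7 -28.   48.9] F [-0.5  0.2 -1.1] w 0.0449 30.0
0 13.19 rack [ -9.7 -28.1  48.2] F [-0.8 -0.4  5.2] w 0.0444 30.0
-1 13.44 rack [ -9.7 -28.1  47.9] F [-2.3 -0.9 21.3] w 0.0445 30.0
```

View pics/w3.png

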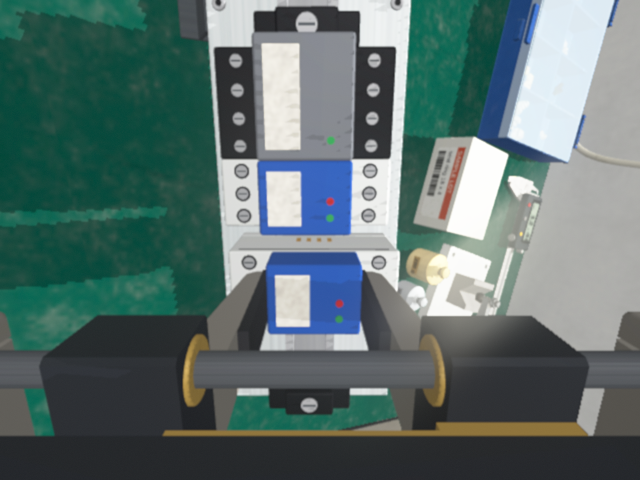

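The picture shows the held module (315,295) over the rail in line with the neighbour (305,197) and with the same orientation. It then made contact at exactly the seated height. Now I slide it along the rail to contact.

```bash
python3 - <<'E'
from h import *; from station import *
y=-28; env.movel(rp(-9.75,y,ZT*1000-.2),rate=.03); st(env,"relax")
env.movel(rp(-9.75,-22,ZT*1000-.2),rate=.03); st(env,"slide")
for y in np.arange(-21,-13,.8):
    env.movel(rp(-9.75,y,ZT*1000-.2),rate=.03); s=st(env,round(y,1))
    if (M.T@np.array(s["wrist_force"]))[1]<-10: break
E
```

```text
relax 13.69 rack [ -9.6 -28.   47.9] F [-1.7 -1.6  9. ] w 0.0443 30.0
slide 14.04 rack [ -9.6 -25.9  48.1] F [-1.8 -6.3 14.6] w 0.0446 30.0
-21.0 14.29 rack [ -9.6 -25.7  48.1] F [-2.3 -8.3 16.1] w 0.045 30.0
-20.2 14.54 rack [ -9.6 -25.6  48.2] F [-2.1 -8.8 16.9] w 0.0447 30.0
-19.4 14.79 rack [ -9.6 -25.4  48.2] F [-1.5 -9.7 17.8] w 0.0445 30.0
-18.6 15.04 rack [ -9.6 -24.9  48.2] F [ -1.4 -10.2  19.7] w 0.0447 30.0
```

```bash
python3 - <<'E'
from h import *; from station import *
env.movel(rp(-9.75,-24,ZT*1000+1.0),rate=.03); st(env,"up")
for y in np.arange(-23,-12,1):
    env.movel(rp(-9.75,y,ZT*1000+.8),rate=.03); s=st(env,round(y,1))
    if (M.T@np.array(s["wrist_force"]))[1]<-10: break
E
```

```text
up 15.38 rack [ -9.8 -23.7  48.8] F [-1.1 -0.3 -1.4] w 0.045 30.0
-23 15.62 rack [ -9.8 -22.4  48.7] F [-0.7 -0.2 -1.4] w 0.0445 30.0
-22 15.88 rack [ -9.8 -21.7  48.8] F [-0.6 -0.4 -1. ] w 0.0446 30.0
-21 16.12 rack [ -9.7 -20.9  48.8] F [-0.7  0.4 -0.7] w 0.0449 30.0
-20 16.38 rack [ -9.8 -19.9  48.8] F [-0.6  0.3 -1.5] w 0.0447 30.0
-19 16.62 rack [ -9.7 -18.9  48.8] F [-0.9  0.6 -1.4] w 0.045 30.0
-18 16.88 rack [ -9.7 -17.9  48.8] F [-0.2  0.2 -1.2] w 0.0449 30.0
-17 17.12 rack [ -9.8 -17.7  48.8] F [-1.4 -2.8 -0.8] w 0.0447 30.0
-16 17.38 rack [ -9.7 -17.7  48.8] F [-1.1 -5.3  1.4] w 0.0446 30.0
-15 17.62 rack [ -9.8 -17.7  48.8] F [-0.7 -7.1  1.7] w 0.0448 30.0
-14 17.88 rack [ -9.8 -17.7  48.8] F [-1.1 -8.1  2.7] w 0.0452 30.0
-13 18.12 rack [ -9.8 -17.7  48.8] F [ -0.6 -10.4   3.5] w 0.0448 30.0
```

Contact at -17.7 mm, as predicted (-17.8). Now I ease off, seat it, release and retreat, then look.

```bash
python3 - <<'E'
from h import *; from station import *
env.movel(rp(-9.75,-16.5,ZT*1000+.8),rate=.03)
env.movel(rp(-10.5,-16.8,ZT*1000-.3),rate=.03); st(env,"seat")
effector.release(); st(env,"open")
env.movel(rp(-10,-17.7,115),rate=.1); st(env,"away")
env.reach(rp(-35,-60,150),tool(M,1)); st(env)
p,d,P=wristcloud(env,viewer); cv2.imwrite("pics/w4.png",p[:,:,::-1])
U=(P.reshape(-1,3)-C)@M*1000; B=blue(p).reshape(-1); h=U[:,2]
s=B&(h>58)&(h<74)&(abs(U[:,0]+12)<40)&(U[:,1]>-60)&(U[:,1]<60)
print(cv2.minAreaRect(U[s][:,:2].astype(np.float32)),np.percentile(U[s],[2,98],axis=0).round(1))
for n,k in (("loose",s&(U[:,1]<-3)),("nb",s&(U[:,1]>3))): print(n,k.sum(),np.percentile(U[k],[1,50,99],axis=0).round(1).tolist(),np.linalg.eigh(np.cov(U[k].T))[1][:,0].round(3))
s=(h>44)&(h<52)&(abs(U[:,0]+12)<40)&(U[:,1]<-75)&(U[:,1]>-150); print("clamp",s.sum(),np.percentile(U[s],[1,50,99],axis=0).round(1).tolist())
E
```

```text
seat 18.64 rack [ -9.9 -17.7  48. ] F [-1.  -4.7  7.8] w 0.0451 30.0
open 19.46 rack [-10.5 -16.8  47.7] F [-0.4  0.1 -0.7] w 0.0917 0.0
away 20.29 rack [-10.  -18.1 114.9] F [-0.1  0.5 -0.6] w 0.0922 0.0
 20.99 rack [-34.9 -60.2 149.8] F [-0.8  0.1  1.1] w 0.0918 0.0
((-13.313657760620117, 0.6747169494628906), (43.95991134643555, 71.33029174804688), 0.15212078392505646) [[-34.7 -34.   64.2]
 [  7.8  35.5  67.2]]
loose 1651 [[-34.7, -34.7, 64.2], [-6.2, -19.2, 65.7], [8.2, -3.6, 67.3]] [-0.002  0.001  1.   ]
nb 2013 [[-34.7, 3.3, 63.7], [-6.7, 21.6, 65.8], [8.0, 36.2, 67.4]] [-0.002  0.006  1.   ]
clamp 657 [[-27.2, -119.6, 44.2], [-12.7, -111.2, 47.6], [2.4, -104.3, 49.3]]
```

View pics/w4.png

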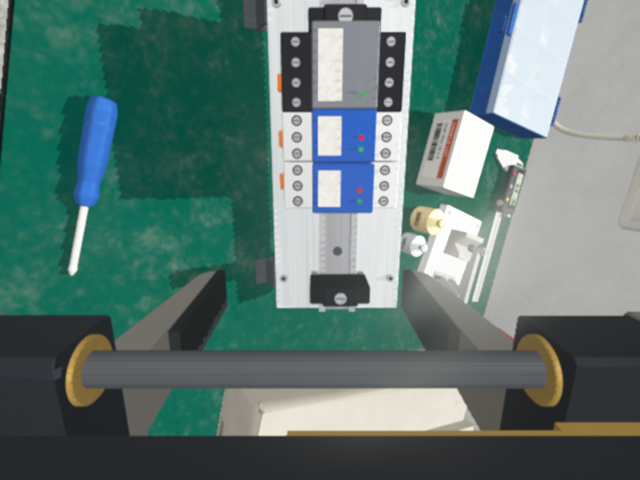

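The module sits flush: loose nose at (343,187), neighbour at (343,135), latch to the left with the others, tops coplanar at 66 mm. The clamp is at (340,288), its back at y=-120. Now I push it with shut fingers.

```bash
python3 - <<'E'
from h import *; from station import *
Rt=tool(M,1)
effector.grasp(10)
env.reach(rp(-12.5,-152,85),Rt); st(env,"hover")
env.movel(rp(-12.5,-152,24),rate=.08); st(env,"down")
y=-152; fy=0
while y<-50:
    y+=4 if y<-72 else 1
    env.movel(rp(-12.5,y,24),rate=.06); s=env.sense(); fy=(M.T@np.array(s["wrist_force"]))[1]
    if y>-76 or int(y)%16==0: st(env,y)
    if fy<-13: st(env,"stop"); break
E
```

```text
hover 22.93 rack [ -12.8 -151.2   84.7] F [ 1.   0.3 -0.6] w 0.0003 0.0
down 23.85 rack [ -12.1 -151.6   24.7] F [-0.3 -0.1  0.3] w 0.0005 0.0
-144 24.35 rack [ -12.5 -143.6   24. ] F [ 0.   1.5 -1.1] w 0.0008 0.0
-128 25.35 rack [ -12.5 -128.    24. ] F [-0.4 -1.6 -0.8] w 0.0008 0.4
-112 26.35 rack [ -12.5 -111.3   24. ] F [ 0.2 -1.2  0. ] w 0.0005 0.5
-96 27.35 rack [-12.5 -95.5  24. ] F [-0.3 -1.8 -0.7] w 0.0006 0.6
-80 28.35 rack [-12.5 -79.5  24. ] F [-0.  -2.2 -0.5] w 0.0003 0.6
-72 28.85 rack [-12.5 -71.4  24. ] F [ 0.1 -0.5  0.4] w 0.0001 0.6
-71 29.1 rack [-12.5 -70.9  24. ] F [ 0.7 -2.3  0.4] w 0.0007 0.9
-70 29.35 rack [-12.5 -70.   24. ] F [-0.3 -2.   0.9] w 0.0006 1.1
-69 29.6 rack [-12.5 -69.   24. ] F [ 0.7 -2.9  1.1] w 0.0003 1.2
-68 29.85 rack [-12.5 -67.9  24. ] F [-0.7 -2.1 -0.4] w 0.0006 1.1
-67 30.1 rack [-12.5 -66.8  24. ] F [-0.6 -2.2  0.6] w 0.0004 1.1
-66 30.35 rack [-12.5 -65.9  24. ] F [-0.5 -2.6 -1.1] w 0.0006 1.1
-65 30.6 rack [-12.5 -64.9  24. ] F [ 0.4 -1.9  0.7] w 0.0007 1.1
-64 30.85 rack [-12.5 -63.9  24. ] F [-0.2 -1.6  0.9] w 0.0007 1.1
-63 31.1 rack [-12.5 -62.9  24. ] F [-0.7 -1.7  1. ] w 0.0008 1.1
-62 31.35 rack [-12.5 -61.9  24. ] F [ 0.1 -1.7  1. ] w 0.0005 1.2
-61 31.6 rack [-12.5 -61.3  24. ] F [-0.7 -4.4  2.7] w 0.0005 1.8
-60 31.85 rack [-12.5 -61.2  24. ] F [-0.2 -5.6  2.5] w 0.0002 2.6
-59 32.1 rack [-12.5 -61.1  24. ] F [ 0.2 -6.5  3.9] w 0.0006 3.5
-58 32.35 rack [-12.5 -61.1  24. ] F [-1.1 -8.7  5.4] w 0.0005 4.4
-57 32.6 rack [-12.5 -61.1  24. ] F [ -1.3 -10.5   6.7] w 0.0004 5.3
-56 32.85 rack [-12.5 -61.2  24. ] F [ -1.5 -11.9   8.4] w 0.0006 6.1
-55 33.1 rack [-12.6 -61.2  24. ] F [ -1.1 -14.7  10.1] w 0.0005 7.0
stop 33.1 rack [-12.6 -61.2  24. ] F [ -1.1 -14.7  10.1] w 0.0005 7.0
```

The clamp stopped hard at -61.2, as computed. I retreat and verify.

```bash
python3 - <<'E'
from h import *; from station import *
env.movel(rp(-12.5,-64,24),rate=.05)
env.movel(rp(-12.5,-85,24),rate=.1)
env.movel(rp(-12.5,-90,110),rate=.1); env.reach(rp(-35,-80,150),tool(M,1)); st(env)
p,d,P=wristcloud(env,viewer); cv2.imwrite("pics/w5.png",p[:,:,::-1])
U=(P.reshape(-1,3)-C)@M*1000; B=blue(p).reshape(-1); h=U[:,2]
s=B&(h>58)&(h<74)&(abs(U[:,0]+12)<40)&(U[:,1]>-60)&(U[:,1]<60)
for n,k in (("loose",s&(U[:,1]<-3)),("nb",s&(U[:,1]>3))): print(n,k.sum(),np.percentile(U[k],[1,50,99],axis=0).round(1).tolist(),np.linalg.eigh(np.cov(U[k].T))[1][:,0].round(3))
print(cv2.minAreaRect(U[s][:,:2].astype(np.float32)))
s=(h>45)&(h<52)&(abs(U[:,0]+12)<40)&(U[:,1]<-30)&(U[:,1]>-150); print("clamp",s.sum(),np.percentile(U[s],[1,50,99],axis=0).round(1).tolist())
E
```

```text
35.27 rack [-34.8 -80.7 149.8] F [-0.5 -0.6 -0. ] w 0.0005 0.0
loose 1746 [[-34.5, -34.9, 64.1], [-6.1, -19.4, 65.7], [8.1, -3.6, 67.3]] [-0.001 -0.003  1.   ]
nb 2111 [[-34.5, 3.0, 64.1], [-6.6, 21.3, 65.7], [8.1, 35.8, 67.3]] [-0.001  0.001  1.   ]
((-13.724278450012207, 0.5863494873046875), (71.33528900146484, 44.74177551269531), 89.60637664794922)
clamp 690 [[-26.8, -51.5, 45.3], [-12.2, -44.3, 47.8], [2.3, -32.1, 49.6]]
```

View pics/w5.png

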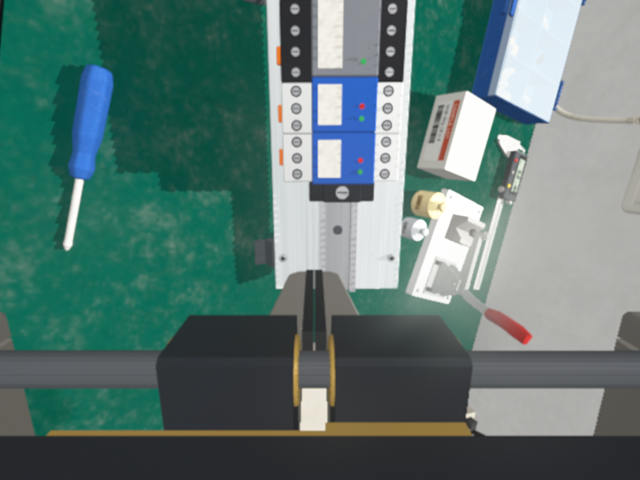

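The picture shows the row closed: clamp (342,192) against the module (343,158), which is against the neighbour (343,104). The bystanders are untouched and the robot is clear.

```bash
python3 -c "
from station import workorder; print(workorder.finish_job())"
```

```text
the job is handed in; nothing more can be done
None
```

The job is handed in at about 35 s of the 48 s allowed: the module hangs seated on the rail flush against its neighbour, the end clamp is closed up against its other side, and the screwdriver and box were not touched; the hand-in returned no verdict.

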